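Lock the sliding post of a stereo microphone bar

ROBOT

A 7-joint arm with a two-finger parallel gripper is mounted at the origin on the work surface. World frame = base frame: x ahead of the robot, y to its left, z up, the work surface at z = 0. Lengths are in mm, angles in rad, forces in N, time in s.
With the tool pointing down it reaches from about 425 to 1025 mm from the base axis. Payload 3.6 kg.
Tool frame: the origin (TCP) lies midway between the tips of the shut fingers; the grasp point (between the pads) lies 19 mm behind it; z points along the fingers, y is the line along which they close (so a half turn about z gives the same grasp; the last joint's range is limited). The gripper opens to 85 mm and grips with 20 to 120 N. Pads are 22 mm wide; open, the fingers measure 114 mm over their backs; the gripper's body (76 mm by 85 mm) begins 54 mm behind the grasp point. The pads swing forward as they close: fully open they stand 13 mm farther back than shut.
Start: joints at [1.165, 0.591, 0.048, 1.609, -0.033, 0.943, -0.034], TCP at [223.101, -689.823, 231.302] pointing down, gripper open.
Joint ranges: [-2.69, 2.69], [-0.47, 2.24], [-1.27, 1.36], [0.19, 2.51], [-1.53, 4.68], [0.08, 2.07], [-3.09, 3.09]. Speed limits (rad/s): [2.57, 2.57, 3.14, 3.14, 3.14, 3.14, 3.14].

INTERFACE

Orientations are given as a rotation vector (axis times angle).
In Python, from workcell import state, read_camera, calibration, finish_job, spot_in, pinpoint gives the robot as it stands.
- The arm moves only by the shell command python3 -m creep 'ROWS'. ROWS is text: rows parted by semicolons, each of 7 numbers parted by spaces: the shift along the tool's x, y, z each as a share of 0.5 m, from -1 to 1, then the turn, a rotation vector about the tool's x, y, z each as a share of 180 degrees, from -1 to 1, then the opening, from -1 (shut) to 1 (fully open), so that 0 is half open. In form: x y z ax ay az gripper; .... A call has 1 to 12 rows; each row is the pose to reach, as a shift and turn from the pose commanded when the call began, along the tool's axes at that moment, turning the shorter way round; what a row does not reach only later rows make up. A row lasts 1/8 s, in which the tool goes at most 62.5 mm and 10.7 degrees, less where a joint would pass 70% of its speed; a pose out of reach is approached as far as the arm can. A call with a number of a shift or a turn outside -1 to 1 is refused whole. A call with a gripper value outside its range is refused whole. The fingers move at their own pace and stop on an object; the grip force is fixed at half the most. Time passes only in rows, so rows that repeat a pose let the fingers close. It gives the time, the measured TCP pose, the force, the opening and the grip force at its end, in the units of the state.
- state(): the state, without advancing time (a new reading comes with each control period).
- read_camera(name): name is "side" or "top"; returns (picture, depth): 384x512x3 uint8, red, green, blue; 384x512 float32, mm along the optical axis (not along the pixel's ray), 0 where there is no reading.
- calibration(name): a dict with "K" (3x3 intrinsics, pixels), "k1" (the pictures are not rectified: a ray, as slopes to the right and down, at radius r is drawn at 1 + k1 r^2 times it, then the intrinsics apply), "T" (4x4, takes a point from camera to world coordinates). Camera axes: x right, y up, looking along -z (the intrinsics and any distortion apply to the point x, -y, -z); pixel columns grow to the right and rows downward; lengths in mm; the calibration is good to about 2 mm. A picture is of the moment at which its call begins. calibration takes no time and is no camera call.
- finish_job(): hands the job in; it is judged then, once.
Trained networks look in the newest picture that a camera, given by its name, has taken for a name from the list of things; names that differ only in an ending like _2 or _b are one class to them, and where a whole thing is asked for, a point or a joint stands for the part that bears it (a point fixed in the world has none). Each returns a list of dicts, best first, with "confidence" (0 to 1); they miss things now and then, are a little off and sometimes report something else, mostly with a low value. They report only what shows in the picture. A call takes as long as a camera call.
- spot_in(camera, label): "position" ([column, row] in pixels, amid what is visible of it).
- pinpoint(camera, label): "position" ([column, row] in pixels: a listed point, or the origin of a listed thing).
The state is a dict: "t": time; "joint_pos": joint angles; "qvel": joint speeds; "joint_torque": joint torques, N m; "tool_pos": TCP position; "orientation": TCP orientation; "wrist_force": force on the tool from outside, world axes, zero at the start; "ft_torque": the same for the moment, N m; "finger_gap": finger opening in mm; "gripper_force": force on a finger pad.
Only numpy, scipy, OpenCV 4.12 (cv2) and the standard library are available. Lean on these libraries where they do the work, as an engineer would, in place of code of your own. Each camera call takes 0.05 s, during which the arm holds its last target. There are 200 camera calls.

TASK

Keep the hex nut on the microphone bar's sliding post from turning by putting the open end of the spanner on it with the handle resting against the bar's other post, and let go of the spanner. Then turn the knurled locknut above it clockwise until it is firmly hand-tight against the held hex nut (about 0.65 N m), without forcing it. Finally take the spanner off and lay it flat on the bench, clear of the microphone bar, leaving the other things alone.

Things in the scene. Friction and masses are not known exactly. Their poses are not given: they have to be found in the camera images.
- bar_stand: Fixed black stereo microphone bar on a desk base. Origin: centre of the base's underside, on the bench; z up, y along the bar. Round base 160 mm across, 22 mm high; stem 24 mm; flat bar 40 mm wide (x), 300 mm long (y), 7 mm thick, its top 70 mm above the bench. Two upright 16 mm threaded posts end 38 mm above the bar: the sliding post at y = +80 mm, the fixed post at y = -80 mm.
- fixed_post: Rigid steel fixed post. Origin on its axis at the bar's top. Round shoulder 26 mm across and 14 mm high, then 16 mm thread. A spanner on the hex nut is stopped clockwise by this shoulder: its handle goes on the bar's +x side of it, and touches it when the spanner's x axis is the bar's y axis turned 0.135 rad counter-clockwise.
- hexnut: Steel hex nut on the sliding post, lying on the bar: 24 mm across flats, 27.7 mm across corners, 14 mm high. Origin on the post's axis at the bar's top. Turns about the vertical against 0.08 N m. At the start two of its flats are within 0.04 rad of the direction of a spanner whose handle touches the fixed post. In the spanner's jaws it has play: it may follow up to 0.25 rad before it stands firm.
- hex_corner (a point): A top corner of the hex nut, 13.9 mm from the post's axis and 14 mm above the bar: the corner that points away from the fixed post, in the direction of the pair of flats that the spanner's jaws take.
- locknut: Round knurled steel locknut above the hex nut on the same post, 30 mm across, 14 mm high; the post's thread stands 10 mm above it. Origin on the axis at its underside, 84 mm above the bench. Clockwise from above it runs freely (under 0.06 N m) until it meets the hex nut, then bites: the torque starts at 0.3 N m and climbs by 6 N m per rad, dragging the hex nut round unless that is held.
- locknut_turn (a joint): Turn of the locknut relative to the hex nut in rad: negative while clearly loose (that much clockwise turn is left to the first touch), about 0 from the first touch on. After that it still turns easily by 0 to 0.5 rad more, unlike each time (slack of a worn thread), before it bites.
- spanner: Steel 24 mm combination spanner, 0.32 kg, lying flat, 9 mm thick. Origin on its underside, mid-handle; x points to the open jaws, z up. Handle 17 mm wide. Jaw centre at x = +105 mm, jaw tips at x = +122 mm, head 50 mm wide; ring end reaches x = -129 mm, 42 mm wide. Jaw opening 25.4 mm, flared at the tips, its bottom 14.5 mm behind the jaw centre. Balance point about x = +27 mm.
- spanner_jaw (a point): Centre of the spanner's open jaws on its underside: lies on the axis of a nut that is fully in the jaws.
- tape_roll: Bystander: roll of black tape standing flat, 104 mm in diameter, 48 mm high. Leave alone.
- tuner_pedal: Bystander: grey foot pedal, 118 x 94 x 54 mm. Leave alone.
- cowbell: Bystander: dark steel cowbell standing on its mouth, about 60 x 75 mm, 118 mm high. Leave alone.
- locknut_top (a point): Centre of the locknut's top face, 98 mm above the bench. 0.55 to 0.8 N m is properly tight, above 0.85 N m is forced. Fingers squeezing the knurled rim need about 60 N not to slip at 0.6 N m.

How it is judged (in metres and radians):
On the way, in this order (a step that is already met when the one before it is completed fails the run):
1. The spanner's open jaws are fully on the hex nut, the spanner lies flat on the bar with its handle on the bar's +x side of the fixed post, and it has been let go (distance between spanner_jaw and hexnut below 0.005 m and angle between spanner's own z axis and vertical below 0.06 rad and x of spanner in the frame of bar_stand above 0 m and y of spanner in the frame of bar_stand below 0 m and contact force between the fingers and spanner below 0.2 N), for 0.2 s.
2. The locknut, turned by the gripper, is so tight on the held hex nut that the let-go spanner presses on the fixed post with at least 2.8 N (about 0.5 N m) (value of joint locknut_turn above -0.03 rad and contact force between spanner and fixed_post above 2.8 N and contact force between the fingers and locknut above 2 N and contact force between each of the arm, the fingers and spanner below 0.2 N), for 0.2 s.
At the end, for the whole second after the job is handed in: The locknut is still up against the hex nut (not backed off by more than 0.06 rad), the hex nut's corner is within 6 mm (about 25 degrees) of where it started, and the spanner lies flat and still on the bench, not touching the microphone bar (value of joint locknut_turn above -0.06 rad and distance of hex_corner from where it was at the start of the episode below 0.006 m and height (world z) of spanner below 0.006 m and angle between spanner's own z axis and vertical below 0.05 rad and contact force between spanner and bar_stand below 0.05 N and linear speed of spanner below 0.02 m/s).
It fails at once if the locknut is forced: hard up on the hex nut, it presses the let-go spanner on the fixed post with more than 5.5 N (about 0.9 N m) (contact force between spanner and fixed_post above 5.5 N and contact force between the fingers and locknut above 2 N and value of joint locknut_turn above 0.01 rad).
It fails at once if the hex nut has been turned from its setting: its corner more than 7 mm (about 30 degrees) from the start (distance of hex_corner from where it was at the start of the episode above 0.007 m).
It fails at once if the fixed post is struck by the robot or the spanner with more than 40 N (contact force between any of spanner, the arm and fixed_post above 40 N).
It fails at once if a bystander is pushed more than 20 mm (distance of any of tape_roll, tuner_pedal, cowbell from where it was at the start of the episode above 0.02 m).
It also fails if it takes over 72 s, if anything falls off the work surface, if the arm or the gripper's body presses on something with over 40 N, if the wrist force passes 120 N, or if a joint passes its speed limit or range.

## Working session

There is one attempt and no reset: what is moved stays moved. The work goes in short steps, Python scripts to look and compute and a shell command to move; the robot and the scene stay as the last step left them, time stands still between calls to the robot, and variables do not carry over. Pictures are saved under pics/ and viewed, at most 10 in all, crops included, and the job is handed in when it is done.

```bash
mkdir -p pics; cat > h.py <<'E'
import numpy as np, cv2
from workcell import *
from scipy.spatial.transform import Rotation as R
def ray(cam,p):
    c=calibration(cam);K=np.array(c["K"]);T=np.array(c["T"])
    d=np.array([(p[0]-K[0,2])/K[0,0],(p[1]-K[1,2])/K[1,1]]);u=d.copy()
    for _ in range(30): u=d/(1+c["k1"]*(u@u))
    v=T[:3,:3]@np.array([u[0],-u[1],-1.]); return T[:3,3],v
def atz(cam,p,z):
    o,v=ray(cam,p); return o+v*(z-o[2])/v[2]
def atd(cam,p,dep):
    o,v=ray(cam,p); return o+v*dep
def proj(cam,P):
    c=calibration(cam);K=np.array(c["K"]);T=np.array(c["T"])
    q=T[:3,:3].T@(np.array(P,float)-T[:3,3]);u=np.array([q[0],-q[1]])/-q[2];u=u*(1+c["k1"]*(u@u))
    return np.array([K[0,0]*u[0]+K[0,2],K[1,1]*u[1]+K[1,2]])
def save(cam,name,crop=None,s=1):
    a,d=read_camera(cam)
    b=a[:,:,::-1]
    if crop: x0,y0,x1,y1=crop; b=b[y0:y1,x0:x1]
    cv2.imwrite("pics/"+name,cv2.resize(b,None,fx=s,fy=s,interpolation=cv2.INTER_CUBIC)); return a,d
def rows(P,rv=None,st=None):
    s=state(); r=R.from_rotvec(s["orientation"]);return r.inv().apply(np.array(P)-s["tool_pos"])/500
E
python3 - <<'E'
from h import *
for c in ("top","side"):
    a,d=save(c,c+"0.png"); np.save(c+"0.npy",d)
    T=np.array(calibration(c)["T"]);print(c,T.round(2).tolist(),np.array(calibration(c)["K"])[0,0])
    for l in ["bar_stand","fixed_post","hexnut","hex_corner","locknut_top","spanner","spanner_jaw","tape_roll","tuner_pedal","cowbell"]:
        print(l,[(np.round(x["position"],1).tolist(),round(x["confidence"],2)) for x in pinpoint(c,l)[:2]])
print(state())
E
```

```text
top [[0.01, 1.0, -0.08, 469.3], [-1.0, 0.01, -0.01, -27.39], [-0.01, 0.08, 1.0, 892.75], [0.0, 0.0, 0.0, 1.0]] 348.48701234800603
bar_stand [([177.5, 201.6], 0.81), ([362.4, 218.7], 0.21)]
fixed_post [([345.1, 250.6], 0.73), ([203.8, 206.1], 0.45)]
hexnut [([139.8, 202.2], 0.59)]
hex_corner [([131.8, 200.7], 0.54)]
locknut_top [([138.4, 202.4], 0.63), ([133.6, 203.5], 0.5)]
spanner [([362.0, 219.7], 0.9)]
spanner_jaw [([345.3, 252.4], 0.76)]
tape_roll [([237.9, 125.8], 0.89)]
tuner_pedal [([338.0, 144.2], 0.8), ([236.5, 128.0], 0.3)]
cowbell [([157.5, 132.4], 0.89)]
side [[0.99, 0.09, -0.09, 443.49], [-0.13, 0.58, -0.81, -819.96], [-0.02, 0.81, 0.59, 694.3], [0.0, 0.0, 0.0, 1.0]] 496.921272762793
bar_stand [([241.7, 183.9], 0.7)]
fixed_post [([247.8, 183.1], 0.66)]
hexnut [([241.1, 146.1], 0.71)]
hex_corner [([236.7, 139.4], 0.51), ([198.3, 333.9], 0.5)]
locknut_top [([241.7, 133.8], 0.6)]
spanner [([253.2, 349.3], 0.88)]
spanner_jaw [([199.7, 333.6], 0.84)]
tape_roll [([340.6, 213.1], 0.97)]
tuner_pedal [([355.8, 309.0], 0.67), ([338.0, 215.0], 0.39)]
cowbell [([310.6, 166.3], 0.78)]
{'t': 1.1, 'joint_pos': array([ 1.16451055,  0.59120893,  0.04837583,  1.60850885, -0.0333014 ,
        0.94267717, -0.03368952]), 'qvel': array([ 0.00030919,  0.00037828, -0.00056049,  0.00058448, -0.00083877,
        0.00018293,  0.00154749]), 'joint_torque': array([ 8.66047430e-04, -5.48658907e+01,  1.54679015e+00, -1.98540902e+01,
        9.49464709e-03,  1.53914094e-03, -1.84532794e-06]), 'tool_pos': array([ 223.10915749, -689.82109947,  231.29205823]), 'orientation': array([ 3.10323052e+00,  4.89418487e-01, -1.77221069e-05]), 'wrist_force': array([ 0.06754609,  0.46117891, -1.09215552]), 'ft_torque': array([-0.00010934, -0.00673259, -0.03619613]), 'gripper_force': 0.0, 'finger_gap': 85.11600036749275}
```

```bash
ls; python3 -c "
import cv2,numpy as np
a=cv2.imread('pics/top0.png');b=cv2.imread('pics/side0.png')
cv2.imwrite('pics/both0.png',cv2.resize(np.vstack([a,b]),(400,600)))"
```

```text
h.py
pics
side0.npy
top0.npy
```

View pics/top0.png

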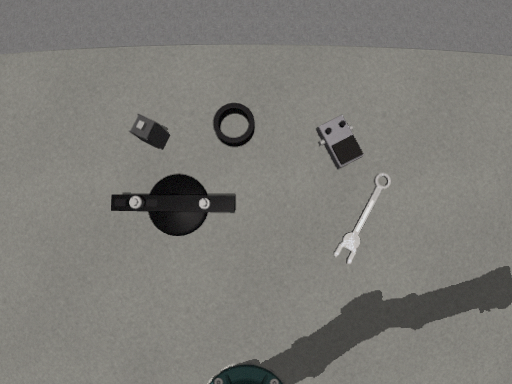

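View pics/side0.png

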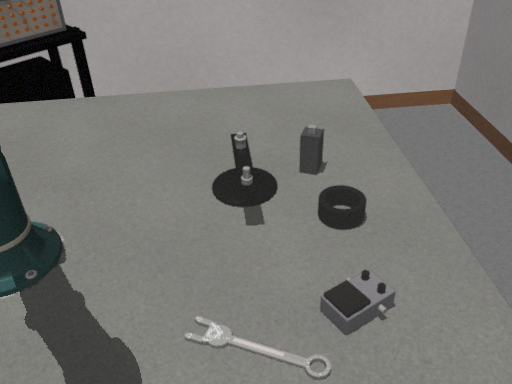

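The top view shows the locknut at (135,202), the fixed post at (204,203), and the spanner running from its ring at (383,181) to its jaw near (345,252). The bar runs along world y. The side view agrees. Next I work out the poses.

```bash
python3 - <<'E'
from h import *
d=np.load("top0.npy");a=cv2.imread("pics/top0.png").astype(int)
# spanner: pts with z 4..16 and bright
ds=np.load("side0.npy")
def cloud(cam,d,box):
    x0,y0,x1,y1=box
    return np.array([[*atd(cam,(u,v),d[v,u]),u,v] for v in range(y0,y1) for u in range(x0,x1) if d[v,u]>0])
g=a.min(2)
P=cloud("top",d,(325,165,400,270)); m=np.array([g[int(v),int(u)]>150 for u,v in P[:,3:]])
print("bench z",np.median(P[~m,2]),"sp z",np.median(P[m,2]))
X=np.array([atz("top",q,9.)[:2] for q in P[m,3:]])
c,(w,h),ang=cv2.minAreaRect(X.astype(np.float32)); bx=cv2.boxPoints((c,(w,h),ang)); print("spanner rect",c,w,h,ang,bx.round(1).tolist())
# handle-only axis fit
e=X-np.array(c); 
ax=(bx[1]-bx[0]) if np.linalg.norm(bx[1]-bx[0])>np.linalg.norm(bx[2]-bx[1]) else bx[2]-bx[1]
ax=ax/np.linalg.norm(ax); ax=ax if ax[0]<0 else -ax; n=np.array([-ax[1],ax[0]])
s=e@ax; t=e@n
print("ax",ax,"range",s.min(),s.max(),t.min(),t.max())
for k in range(-120,125,20):
    q=abs(s-k)<10; print(k,t[q].mean().round(1),t[q].min().round(1),t[q].max().round(1),end=" | ")
print()
for n_,p in [("sp",(362,219.7)),("jaw",(345.3,252.4))]: print(n_,atz("top",p,0))
for n_,p in [("sp",(253.2,349.3)),("jaw",(199.7,333.6))]: print(n_,"side",atz("side",p,0))
print("hex top",atz("top",(139.8,202.2),70),"side",atz("side",(241.1,146.1),70))
print("lt top",atz("top",(138.4,202.4),98),"side",atz("side",(241.7,133.8),98))
print("corner top",atz("top",(131.8,200.7),84),"side",atz("side",(236.7,139.4),84))
print("fp side",atz("side",(247.8,183.1),70))
print("bar org",atz("top",(177.5,201.6),0),atz("side",(241.7,183.9),0))
# posts: high bright pixels
for nm,box,z in [("lock",(125,192,148,212),98),("fp",(195,195,215,212),84)]:
    P=cloud("top",d,box); q=[g[int(v),int(u)]>110 for u,v in P[:,3:]]; P=P[q]; print(nm,len(P),P[:,:3].mean(0).round(1),P[:,2].max(), P[:,:3].min(0).round(1),P[:,:3].max(0).round(1)); h=P[:,2]>z-6; print(P[h,:3].mean(0).round(1),h.sum())
# bar edges from depth
P=cloud("top",d,(105,185,245,220)); q=(P[:,2]>62)&(P[:,2]<76);c2=cv2.minAreaRect(P[q,:2].astype(np.float32)); print("bar",c2,np.median(P[q,2]), cv2.boxPoints(c2).round(1).tolist())
a1=cv2.resize(cv2.imread("pics/top0.png")[180:225,100:250],None,fx=5,fy=5,interpolation=cv2.INTER_CUBIC)
a2=cv2.resize(cv2.imread("pics/side0.png")[120:200,200:350],None,fx=5,fy=5,interpolation=cv2.INTER_CUBIC)
cv2.imwrite("pics/c1.png",np.vstack([a1,a2])[:600])
E
```

```text
Traceback (most recent call last):
  File "h.py", line 12, in atd
    o,v=ray(cam,p); return o+v*dep
        ~~~^^^^^^^
  File "h.py", line 5, in ray
    c=calibration(cam);K=np.array(c["K"]);T=np.array(c["T"])
ValueError: time passes only in moves, steps and waits
```

```bash
sed -i 's/^from scipy/from functools import lru_cache\ncalibration=lru_cache(calibration)\nfrom scipy/' h.py; cat > m.py <<'E'
from h import *
d=np.load("top0.npy");a=cv2.imread("pics/top0.png").astype(int)
def cloud(cam,d,box):
    x0,y0,x1,y1=box
    return np.array([[*atd(cam,(u,v),d[v,u]),u,v] for v in range(y0,y1) for u in range(x0,x1) if d[v,u]>0])
g=a.min(2)
P=cloud("top",d,(325,165,400,270)); m=np.array([g[int(v),int(u)]>150 for u,v in P[:,3:]])
print("bench z",np.median(P[~m,2]),"sp z",np.median(P[m,2]))
X=np.array([atz("top",q,9.)[:2] for q in P[m,3:]])
c,(w,h),ang=cv2.minAreaRect(X.astype(np.float32)); bx=cv2.boxPoints((c,(w,h),ang)); print("spanner rect",c,w,h,ang)
e=X-np.array(c)
ax=(bx[1]-bx[0]) if np.linalg.norm(bx[1]-bx[0])>np.linalg.norm(bx[2]-bx[1]) else bx[2]-bx[1]
ax=ax/np.linalg.norm(ax); ax=ax if ax[0]<0 else -ax; n=np.array([-ax[1],ax[0]])
s=e@ax; t=e@n
print("ax",ax,"range",s.min(),s.max(),t.min(),t.max())
for k in range(-120,125,20):
    q=abs(s-k)<10; print(k,t[q].mean().round(1),t[q].min().round(1),t[q].max().round(1),end=" | ")
print()
for n_,p in [("sp",(362,219.7)),("jaw",(345.3,252.4))]: print(n_,atz("top",p,0))
for n_,p in [("sp",(253.2,349.3)),("jaw",(199.7,333.6))]: print(n_,"side",atz("side",p,0))
print("hex top",atz("top",(139.8,202.2),70),"side",atz("side",(241.1,146.1),70))
print("lt top",atz("top",(138.4,202.4),98),"side",atz("side",(241.7,133.8),98))
print("corner top",atz("top",(131.8,200.7),84),"side",atz("side",(236.7,139.4),84))
print("fp side",atz("side",(247.8,183.1),70))
print("bar org",atz("top",(177.5,201.6),0),atz("side",(241.7,183.9),0))
for nm,box,z in [("lock",(125,192,148,212),98),("fp",(195,195,215,212),84)]:
    P=cloud("top",d,box); q=[g[int(v),int(u)]>110 for u,v in P[:,3:]]; P=P[q]; print(nm,len(P),P[:,:3].mean(0).round(1),P[:,:3].min(0).round(1),P[:,:3].max(0).round(1)); h=P[:,2]>z-6; print(P[h,:3].mean(0).round(1),h.sum())
P=cloud("top",d,(105,185,245,220)); q=(P[:,2]>62)&(P[:,2]<76);c2=cv2.minAreaRect(P[q,:2].astype(np.float32)); print("bar",c2,np.median(P[q,2]), cv2.boxPoints(c2).round(1).tolist())
a1=cv2.resize(cv2.imread("pics/top0.png")[180:225,100:250],None,fx=5,fy=5,interpolation=cv2.INTER_CUBIC)
a2=cv2.resize(cv2.imread("pics/side0.png")[125:200,200:350],None,fx=5,fy=5,interpolation=cv2.INTER_CUBIC)
cv2.imwrite("pics/c1.png",np.vstack([a1,a2])[:600])
E
python3 m.py
```

```text
bench z 0.8489980886267858 sp z 9.87131938523953
spanner rect (489.41876220703125, -296.6006774902344) 48.994327545166016 250.47796630859375 61.98155212402344
ax [-0.8827964  0.4697558] range -125.23901282994233 125.23895327935878 -24.497172002106897 24.49715996140231
-120 2.6 -15.2 21.0 | -100 2.9 -17.5 22.1 | -80 2.3 -7.0 13.9 | -60 1.6 -5.8 9.2 | -40 1.4 -5.8 8.2 | -20 1.0 -6.7 8.3 | 0 0.7 -6.7 8.4 | 20 0.4 -6.5 7.4 | 40 0.2 -7.4 7.6 | 60 0.2 -20.8 21.6 | 80 -0.0 -20.7 21.8 | 100 0.4 -23.6 23.2 | 120 -0.7 -24.5 24.5 | 
sp [ 479.62202299 -294.0360543     0.        ]
jaw [ 395.95754473 -249.84149299    0.        ]
sp side [ 481.75693064 -297.0204721     0.        ]
jaw side [ 393.59982694 -251.35009279    0.        ]
hex top [516.43009432 257.78866031  70.        ] side [517.09908472 259.082822    70.        ]
lt top [514.33077583 251.40598154  98.        ] side [520.98334556 271.00224604  98.        ]
corner top [518.99937272 272.52705389  84.        ] side [507.70049634 269.82780347  84.        ]
fp side [516.46840512  93.31658975  70.        ]
bar org [522.88501843 182.34958475   0.        ] [509.34884267 194.60557546   0.        ]
lock 140 [517.9 265.7  81.9] [497.1 246.6  -2.8] [547.3 320.9 112.8]
[515.7 258.4 103. ] 111
fp 87 [514.2  98.5  96. ] [503.3  88.3  75.7] [526.7 111.1 111.1]
[514.3  98.6  96.2] 86
bar ((516.1372680664062, 180.45233154296875), (299.5223693847656, 40.313812255859375), 89.64675903320312) 71.01441875430442 [[495.1000061035156, 30.799999237060547], [535.4000244140625, 30.600000381469727], [537.2000122070312, 330.1000061035156], [496.8999938964844, 330.29998779296875]]
```

View pics/c1.png

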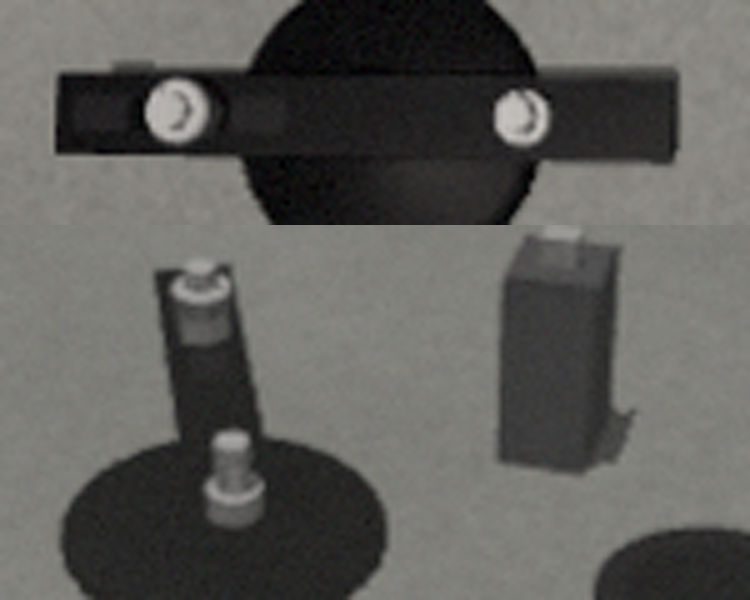

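The crop shows the locknut at about (135.4,202) in the top picture. The bar rectangle measures 299.5 x 40.3 mm at z 71, which fits the given sizes, with the bar's y axis almost along world +y. Next is the approach above the spanner handle.

```bash
cat >> h.py <<'E'
def to(P,yaw,tilt=True):
    s=state(); r=R.from_rotvec(s["orientation"])
    y=np.radians(yaw); g=R.from_matrix(np.array([[np.cos(y),np.sin(y),0],[np.sin(y),-np.cos(y),0],[0,0,-1]]).T if 0 else np.column_stack([[np.cos(y),np.sin(y),0],[np.sin(y),-np.cos(y),0],[0,0,-1]]))
    sh=r.inv().apply(np.array(P)-s["tool_pos"])/500; tv=(r.inv()*g).as_rotvec()/np.pi
    print("ROW",*sh.round(4),*tv.round(4)); 
def st():
    s=state(); M=R.from_rotvec(s["orientation"]).as_matrix()
    print("t",round(s["t"],2),"pos",s["tool_pos"].round(1),"yaw",np.degrees(np.arctan2(M[1,0],M[0,0])).round(2),"zax",M[:,2].round(4),"F",s["wrist_force"].round(1),"T",s["ft_torque"].round(3),"gap",round(s["finger_gap"],1),"gf",round(s["gripper_force"],1),"j7",s["joint_pos"][6].round(2))
E
python3 - <<'E'
from h import *
st(); to([462.8,-282.8,100],151.1)
a=cv2.imread("pics/top0.png").astype(float); g=a.min(2)
for nm,(x0,y0,x1,y1) in dict(lock=(125,192,148,212),fp=(195,195,215,212)).items():
    b=(cv2.resize(g[y0:y1,x0:x1],None,fx=8,fy=8,interpolation=cv2.INTER_CUBIC)>115).astype(np.uint8)
    cs,_=cv2.findContours(b,0,2); c=max(cs,key=cv2.contourArea); (u,v),r=cv2.minEnclosingCircle(c)
    u,v,r=(u+.5)/8-.5+x0,(v+.5)/8-.5+y0,r/8; x,y,w,h=cv2.boundingRect(c)
    print(nm,u,v,r,(x/8+x0,y/8+y0,w/8,h/8),[atz("top",(u,v),z)[:2].round(1) for z in (84,98,108)])
E
```

```text
t 1.1 pos [ 223.1 -689.8  231.3] yaw 17.92 zax [-0. -0. -1.] F [ 0.1  0.5 -1.1] T [-0.    -0.007 -0.036] gap 85.1 gf 0.0 j7 -0.03
ROW 0.7067 -0.627 0.2626 -0.0 0.0 -0.7399
lock 134.6988639831543 201.64514446258545 6.2475104331970215 (129.25, 196.0, 12.25, 12.375) [array([516.8, 265.4]), array([516. , 260.3]), array([515.4, 256.7])]
fp 203.84827613830566 203.04055976867676 5.617666244506836 (199.125, 198.25, 10.5, 10.75) [array([515. , 100.4]), array([514.2,  98.2]), array([513.6,  96.6])]
```

```bash
python3 -m creep '0.7067 -0.627 0.2 0 0 -0.74 0;0.7067 -0.627 0.2 0 0 -0.74 0;0.7067 -0.627 0.2 0 0 -0.74 0;0.7067 -0.627 0.2 0 0 -0.74 0;0.7067 -0.627 0.2 0 0 -0.74 0;0.7067 -0.627 0.2 0 0 -0.74 0;0.7067 -0.627 0.2 0 0 -0.74 0;0.7067 -0.627 0.2 0 0 -0.74 0;0.7067 -0.627 0.2 0 0 -0.74 0;0.7067 -0.627 0.2 0 0 -0.74 0;0.7067 -0.627 0.2 0 0 -0.74 0;0.7067 -0.627 0.2 0 0 -0.74 0'; python3 -c "
from h import *
st(); to([462.8,-282.8,2.5],151.1)"
```

```text
t: 2.6
tool_pos: [463.0, -283.1, 131.5]
orientation: [0.888, 3.013, -0.001]
wrist_force: [-0.2, 0.1, -0.3]
finger_gap: 42.8
gripper_force: 0.0
t 2.6 pos [ 463.  -283.1  131.5] yaw 147.17 zax [ 3.e-04 -6.e-04 -1.e+00] F [-0.2  0.1 -0.3] T [0.029 0.011 0.03 ] gap 42.8 gf 0.0 j7 0.98
ROW 0.0009 0.0004 0.258 -0.0001 0.0002 -0.0218
```

```bash
python3 -m creep '0.001 0 0.1 0 0 -0.022 0;0.001 0 0.18 0 0 -0.022 0;0.001 0 0.22 0 0 -0.022 0;0.001 0 0.24 0 0 -0.022 0;0.001 0 0.25 0 0 -0.022 0;0.001 0 0.257 0 0 -0.022 0;0.001 0 0.257 0 0 -0.022 0'; python3 -c "
from h import *
st()"
```

```text
t: 3.48
tool_pos: [462.7, -282.8, 3.3]
orientation: [0.792, 3.039, -0.0]
wrist_force: [-0.5, 0.5, 0.0]
finger_gap: 42.6
gripper_force: 0.0
t 3.48 pos [ 462.7 -282.8    3.3] yaw 150.79 zax [ 8.e-04 -5.e-04 -1.e+00] F [-0.5  0.5  0. ] T [ 0.021 -0.002  0.02 ] gap 42.6 gf 0.0 j7 0.84
```

```bash
python3 -m creep '0 0 0.001 0 0 0 -0.4;0 0 0.001 0 0 0 -0.9;0 0 0.001 0 0 0 -0.9;0 0 0.001 0 0 0 -0.9;0 0 0.001 0 0 0 -0.9;0 0 0.001 0 0 0 -0.9' | tail -2; python3 -c "
from h import *
st()"; python3 -m creep '0 0 -0.05 0 0 0 -0.9;0 0 -0.15 0 0 0 -0.9;0 0 -0.25 0 0 0 -0.9;0 0 -0.25 0 0 0 -0.9;0 0 -0.25 0 0 0 -0.9'|tail -2; python3 -c "
from h import *
st()
a,d=save('top','held.png',(280,130,440,290),3);np.save('held.npy',d)
b,_=save('side','helds.png',(120,180,400,384),2)
for l in ['spanner','spanner_jaw']:
  for c in ('top','side'): print(c,l,[(np.round(x['position'],1).tolist(),round(x['confidence'],2),atz(c,x['position'],127).round(1)) for x in pinpoint(c,l)[:2]])
"
```

```text
finger_gap: 14.7
gripper_force: 58.9
t 4.22 pos [ 462.5 -282.9    3. ] yaw 150.81 zax [ 3.e-04 -1.e-03 -1.e+00] F [-1.5 -0.3  6.4] T [-0.06   0.197  0.068] gap 14.7 gf 58.9 j7 0.84
finger_gap: 15.0
gripper_force: 59.6
t 4.85 pos [ 460.9 -282.5  126.3] yaw 150.77 zax [-2.3e-03  5.0e-04 -1.0e+00] F [-1.1  0.1 -4.6] T [-0.013  0.067  0.014] gap 15.0 gf 59.6 j7 1.01
top spanner [([375.9, 216.4], 0.82, array([ 485.5, -287.6,  127. ]))]
side spanner [([250.0, 297.5], 0.84, array([ 480.7, -297.9,  127. ]))]
top spanner_jaw [([355.2, 257.0], 0.84, array([ 396.3, -240.2,  127. ])), ([136.9, 203.3], 0.22, array([510.6, 244.6, 127. ]))]
side spanner_jaw [([190.4, 283.9], 0.78, array([ 390.9, -255.8,  127. ]))]
```

View pics/held.png

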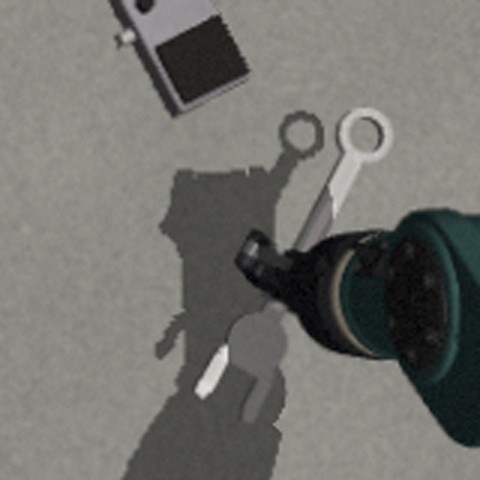

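View pics/helds.png

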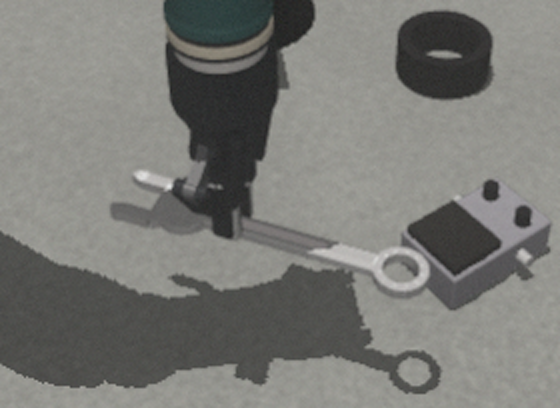

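Both pictures show the spanner held roughly level, with the ring at (402,175) and the jaw tips at (348,258) and (366,267) in the top picture. I measure its pose relative to the tool from depth.

```bash
python3 - <<'E'
from h import *
d=np.load("held.npy")
P=np.array([[*atd("top",(u,v),d[v,u]),u,v] for v in range(160,275) for u in range(335,425) if d[v,u]>0])
q=(P[:,2]>110)&(P[:,2]<150); P=P[q]
s=state(); M=R.from_rotvec(s["orientation"]).as_matrix(); 
L=(P[:,:3]-s["tool_pos"])@M   # tool frame
k=(abs(L[:,1])<32)
L=L[k];P=P[k]
for x in range(-170,110,10):
    m=abs(L[:,0]-x)<5
    if m.sum()>1: print(x,m.sum(),"y",L[m,1].min().round(1),np.median(L[m,1]).round(1),L[m,1].max().round(1),"worldz",np.median(P[m,2]).round(1))
print(L[:,0].min(),L[:,0].max())
E
```

```text
-150 54 y -16.5 -0.4 16.2 worldz 131.9
-140 41 y -19.7 -9.9 20.3 worldz 132.3
-130 41 y -20.9 13.5 21.7 worldz 132.1
-120 52 y -16.8 2.7 18.2 worldz 132.2
-110 37 y -8.2 2.1 9.8 worldz 131.9
-100 32 y -7.9 1.8 9.3 worldz 132.6
-90 36 y -7.5 1.7 10.2 worldz 133.3
-80 39 y -7.5 2.1 10.2 worldz 132.5
-70 37 y -6.6 2.7 10.1 worldz 132.6
-60 37 y -6.6 1.9 10.6 worldz 132.8
-50 37 y -6.9 2.1 10.4 worldz 132.7
-40 28 y -2.1 5.4 10.5 worldz 131.9
-30 6 y 2.8 5.9 9.5 worldz 131.7
10 37 y -9.7 3.4 17.7 worldz 133.7
20 36 y -9.3 2.1 13.6 worldz 133.0
30 76 y -16.6 2.2 21.2 worldz 132.9
40 92 y -20.6 1.4 22.6 worldz 132.9
50 87 y -19.0 2.3 22.0 worldz 133.0
60 95 y -21.5 1.7 23.7 worldz 132.9
70 57 y -22.6 9.4 23.8 worldz 132.7
80 54 y -21.8 13.5 24.2 worldz 133.0
90 54 y -24.4 13.1 25.2 worldz 133.1
100 8 y -19.5 17.8 23.4 worldz 132.6
-154.03487255011325 97.2492113165166
```

```bash
python3 -c "
from h import *
to([534.4,136.4,145],98.5)"
```

```text
ROW 0.2813 0.8015 -0.037 -0.0003 -0.0007 0.2907
```

```bash
python3 -m creep '0 0.05 -0.037 0 0 0 -0.9;0.05 0.15 -0.037 0 0 0.05 -0.9;0.1 0.25 -0.037 0 0 0.1 -0.9;0.15 0.35 -0.037 0 0 0.15 -0.9;0.19 0.45 -0.037 0 0 0.2 -0.9;0.22 0.55 -0.037 0 0 0.25 -0.9;0.24 0.65 -0.037 0 0 0.29 -0.9;0.26 0.73 -0.037 0 0 0.2907 -0.9;0.275 0.78 -0.037 0 0 0.2907 -0.9;0.2813 0.8015 -0.037 0 0 0.2907 -0.9;0.2813 0.8015 -0.037 0 0 0.2907 -0.9;0.2813 0.8015 -0.037 0 0 0.2907 -0.9'|tail -2; python3 - <<'E'
from h import *
st(); to([534.4,136.4,85],98.5)
a,d=save("top","pre.png",(100,150,280,270),4);save("side","pres.png",(180,60,330,220),4)
P=np.array([[*atd("top",(u,v),d[v,u]),u,v] for v in range(150,250) for u in range(100,300) if d[v,u]>0])
s=state(); M=R.from_rotvec(s["orientation"]).as_matrix()
L=(P[:,:3]-s["tool_pos"])@M; k=(abs(L[:,1])<32)&(abs(P[:,2]-149)<8); L=L[k];P=P[k]
for x in range(-170,110,10):
    m=abs(L[:,0]-x)<5
    if m.sum()>1: print(x,m.sum(),"y",L[m,1].min().round(1),np.median(L[m,1]).round(1),L[m,1].max().round(1),"worldz",np.median(P[m,2]).round(1))
print(L[:,0].min(),L[:,0].max())
E
```

```text
finger_gap: 14.7
gripper_force: 59.6
t 6.65 pos [534.6 134.1 145.6] yaw 98.37 zax [-0.0012 -0.0015 -1.    ] F [ 0.1  0.1 -3.9] T [-0.011  0.004 -0.012] gap 14.7 gf 59.6 j7 -0.46
ROW 0.0047 0.0005 0.1213 -0.0004 0.0004 -0.0007
-150 42 y -12.2 2.8 16.4 worldz 151.9
-140 42 y -17.3 1.9 21.9 worldz 152.4
-130 36 y -18.4 1.8 22.5 worldz 152.4
-120 53 y -15.5 2.5 19.4 worldz 152.3
-110 39 y -6.5 1.8 10.4 worldz 152.6
-100 37 y -6.4 1.6 10.7 worldz 152.0
-90 38 y -6.3 0.7 9.5 worldz 152.5
-80 38 y -6.6 2.0 10.3 worldz 152.4
-70 37 y -6.2 1.5 10.5 worldz 152.4
-60 38 y -6.4 1.0 9.5 worldz 152.8
-50 39 y -6.9 1.7 10.6 worldz 152.0
-40 37 y -6.4 0.7 9.9 worldz 152.3
-30 39 y -6.8 1.7 10.2 worldz 152.4
-20 39 y -7.0 1.0 10.1 worldz 152.3
-10 27 y -12.3 -1.8 8.7 worldz 152.9
-153.39502807968137 -6.42768673077622
```

View pics/pre.png

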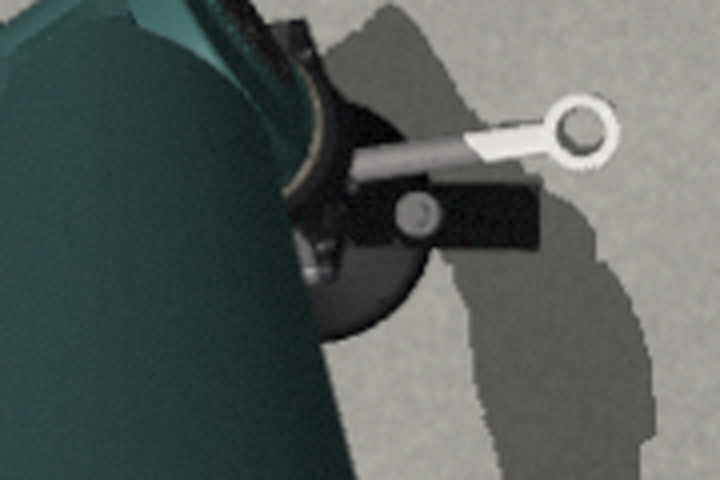

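The top view shows the handle along the bar on its +x side, passing the fixed post at crop (418,213). The camera reads about 1.7 mm too far in x relative to the tool, so I correct for that. Now I descend behind the nut.

```bash
python3 -c "
from h import *
to([533.2,135.6,75],98.5)"; python3 -m creep '0 0.0 0 0 0 0 -0.9;0.003 -0.0025 0.05 0 0 0 -0.9;0.003 -0.0025 0.09 0 0 0 -0.9;0.003 -0.0025 0.12 0 0 0 -0.9;0.003 -0.0025 0.136 0 0 0 -0.9;0.003 -0.0025 0.139 0 0 0 -0.9;0.003 -0.0025 0.139 0 0 0 -0.9'|tail -2; python3 -c "
from h import *
st(); to([533.2,135.6,75],98.5); to([526.5,180.1,75],98.5)"
```

```text
ROW 0.0037 -0.0025 0.1413 -0.0003 0.0003 -0.0009
finger_gap: 15.3
gripper_force: 59.5
t 7.62 pos [534.1 137.4  76.7] yaw 98.47 zax [ 8.e-04  3.e-04 -1.e+00] F [ 0.6 -0.  -3.6] T [-0.004  0.02   0.004] gap 15.3 gf 59.5 j7 -0.52
ROW -0.0033 -0.0023 0.0033 0.0003 -0.0 -0.0002
ROW 0.0867 -0.0024 0.0033 0.0003 -0.0 -0.0002
```

```bash
python3 -m creep '0 -0.0024 0.002 0 0 0 -0.9;0.02 -0.0024 0.003 0 0 0 -0.9;0.035 -0.0024 0.003 0 0 0 -0.9;0.045 -0.0024 0.003 0 0 0 -0.9;0.05 -0.0024 0.003 0 0 0 -0.9;0.05 -0.0024 0.003 0 0 0 -0.9'|tail -2; python3 -c "
from h import *
st(); to([526.5,180.1,75],98.5)
save('side','in1.png',(180,90,310,200),4)"
```

```text
finger_gap: 14.5
gripper_force: 59.6
t 8.38 pos [528.8 162.   74.8] yaw 98.5 zax [-0.e+00 -1.e-04 -1.e+00] F [ 0.3 -0.7 -3.8] T [ 0.021 -0.015  0.016] gap 14.5 gf 59.6 j7 -0.56
ROW 0.0365 0.0008 -0.0005 -0.0 0.0 -0.0
```

View pics/in1.png

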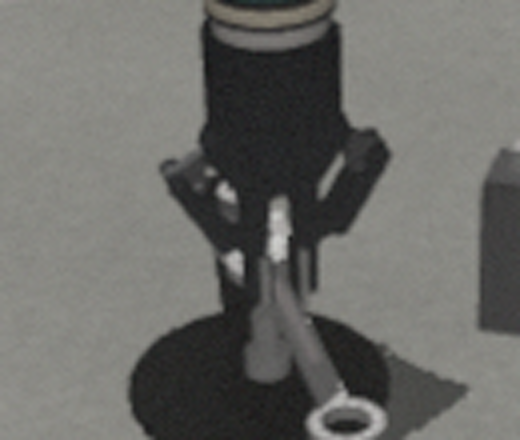

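The side view shows the handle running along the right of the fixed post without touching it. I carry on forward.

```bash
python3 -m creep '0.008 0.0008 0 0 0 0 -0.9;0.016 0.0008 0 0 0 0 -0.9;0.022 0.0008 0 0 0 0 -0.9;0.027 0.0008 0 0 0 0 -0.9;0.03 0.0008 0 0 0 0 -0.9;0.03 0.0008 0 0 0 0 -0.9'|tail -2; python3 -c "
from h import *
st(); to([526.5,180.1,75],98.5)"
```

```text
finger_gap: 14.6
gripper_force: 59.6
t 9.18 pos [527.  176.9  74.8] yaw 98.48 zax [ 1.e-04  2.e-04 -1.e+00] F [-0.5  1.3 -2.8] T [ 0.097 -0.034  0.05 ] gap 14.6 gf 59.6 j7 -0.58
ROW 0.0065 -0.0001 -0.0004 0.0001 -0.0001 -0.0001
```

```bash
python3 -m creep '0.003 0 0 0 0 0 -0.9;0.0055 0 0 0 0 0 -0.9;0.0075 0 0 0 0 0 -0.9;0.0075 0 0 0 0 0 -0.9'|tail -2; python3 -c "
from h import *
st()";  python3 -m creep '0.001 0 0 0 0 0 -0.9;0.002 0 0 0 0 0 -0.9;0.003 0 0 0 0 0 -0.9;0.003 0 0 0 0 0 -0.9'|tail -2; python3 -c "
from h import *
st()"
```

```text
finger_gap: 14.6
gripper_force: 59.6
t 9.68 pos [526.4 180.6  74.8] yaw 98.49 zax [ 0.e+00  2.e-04 -1.e+00] F [ 0.3  0.  -3.3] T [ 0.042 -0.095 -0.055] gap 14.6 gf 59.6 j7 -0.59
finger_gap: 15.2
gripper_force: 59.6
t 10.18 pos [526.2 181.9  74.8] yaw 98.48 zax [ 0.  0. -1.] F [ 1.2  0.8 -3.3] T [ 0.023 -0.032 -0.025] gap 15.2 gf 59.6 j7 -0.59
```

```bash
for i in 1 2 3; do :; done; python3 -m creep '0.001 0 0 0 0 0 -0.9;0.002 0 0 0 0 0 -0.9;0.003 0 0 0 0 0 -0.9;0.003 0 0 0 0 0 -0.9'|tail -2; python3 -c "
from h import *
st()";  python3 -m creep '0.001 0 0 0 0 0 -0.9;0.002 0 0 0 0 0 -0.9;0.003 0 0 0 0 0 -0.9;0.003 0 0 0 0 0 -0.9'|tail -2; python3 -c "
from h import *
st()
for c in ('top','side'):
  read_camera(c)
  for l in ('spanner_jaw','hexnut','spanner','locknut_top'): print(c,l,[(np.round(x['position'],1).tolist(),round(x['confidence'],2),atz(c,x['position'],70).round(1)) for x in pinpoint(c,l)[:2]])
"
```

```text
finger_gap: 14.8
gripper_force: 59.6
t 10.68 pos [526.1 182.2  74.7] yaw 98.42 zax [-4.0e-04 -1.5e-03 -1.0e+00] F [ 0.9 -2.7 -3.6] T [-0.74  -0.252 -0.077] gap 14.8 gf 59.6 j7 -0.59
finger_gap: 14.8
gripper_force: 59.7
t 11.18 pos [525.9 182.4  74.6] yaw 98.37 zax [-9.0e-04 -3.3e-03 -1.0e+00] F [ 1.7 -6.2 -3.1] T [-1.328 -0.396 -0.091] gap 14.8 gf 59.7 j7 -0.6
top spanner_jaw [([178.7, 200.1], 0.26, array([522.3, 163.1,  70. ]))]
top hexnut []
top spanner [([182.3, 195.7], 0.91, array([532.9, 154.7,  70. ]))]
top locknut_top []
side spanner_jaw [([242.5, 143.8], 0.8, array([521.7, 270. ,  70. ]))]
side hexnut [([244.4, 147.7], 0.47, array([524.5, 249.9,  70. ]))]
side spanner [([308.9, 165.2], 0.71, array([665.7, 144.7,  70. ])), ([250.2, 167.5], 0.64, array([528.8, 156.7,  70. ]))]
side locknut_top [([234.3, 139.5], 0.58, array([503.1, 295.3,  70. ])), ([236.3, 133.0], 0.56, array([511.1, 328.9,  70. ]))]
```

```bash
python3 -m creep '-0.005 0 0 0 0 0 -0.9;-0.005 0 0.003 0 0 0 -0.9;-0.005 0 0.006 0 0 0 -0.9;-0.005 0 0.006 0 0 0 -0.9'|tail -2; python3 -c "
from h import *
st()"
```

```text
finger_gap: 14.5
gripper_force: 61.0
t 12.18 pos [526.2 182.2  73. ] yaw 98.48 zax [ 2.e-04 -1.e-03 -1.e+00] F [-1.8 -5.   8.7] T [-1.062  0.323 -0.047] gap 14.5 gf 61.0 j7 -0.59
```

```bash
python3 -m creep '-0.001 0 -0.002 0 0 0 -0.7;-0.001 0 -0.002 0 0 0 -0.4;-0.001 0 -0.002 0 0 0 -0.2;-0.001 0 -0.002 0 0 0 -0.2;-0.001 0 -0.002 0 0 0 -0.2'|tail -2; python3 -c "
from h import *
st()";python3 -m creep '-0.001 0 -0.04 0 0 0 -0.2;-0.001 0 -0.1 0 0 0 -0.2;-0.001 0 -0.2 0 0 0 -0.2;-0.1 -0.3 -0.3 0 0 0 0;-0.2 -0.4 -0.3 0 0 0 0;-0.2 -0.4 -0.3 0 0 0 0;-0.2 -0.4 -0.3 0 0 0 0'|tail -2; python3 - <<'E'
from h import *
st()
a,d=read_camera('top');b,_=read_camera('side')
cv2.imwrite('pics/on.png',np.vstack([cv2.resize(a[180:225,100:250],None,fx=5,fy=5,interpolation=2),cv2.resize(b[125:200,200:350],None,fx=5,fy=5,interpolation=2)])[:,:,::-1]); np.save('on.npy',d)
for c in ('top','side'):
  for l,z in (('spanner_jaw',70),('spanner',70),('locknut_top',98)): print(c,l,[(np.round(x['position'],1).tolist(),round(x['confidence'],2),atz(c,x['position'],z).round(1)) for x in pinpoint(c,l)[:2]])
E
```

```text
finger_gap: 33.6
gripper_force: 0.0
t 12.8 pos [526.2 182.3  72.8] yaw 98.49 zax [ 1.e-04  5.e-04 -1.e+00] F [-0.  -0.8  0.5] T [0.063 0.05  0.013] gap 33.6 gf 0.0 j7 -0.59
finger_gap: 42.8
gripper_force: 0.0
t 13.68 pos [340.2  51.8 222.9] yaw 98.44 zax [-0.0012 -0.0012 -1.    ] F [ 0.4 -0.1 -0.2] T [-0.052 -0.048  0.001] gap 42.8 gf 0.0 j7 -0.25
top spanner_jaw [([137.9, 200.4], 0.67, array([520.7, 262.6,  70. ]))]
top spanner [([180.7, 197.2], 0.87, array([529.3, 158.5,  70. ])), ([131.7, 202.3], 0.43, array([516. , 277.8,  70. ]))]
top locknut_top [([134.1, 202.1], 0.46, array([514.9, 261.7,  98. ]))]
side spanner_jaw [([240.0, 147.3], 0.6, array([513.8, 253.6,  70. ]))]
side spanner [([250.3, 168.9], 0.68, array([528.4, 150.6,  70. ])), ([240.9, 142.4], 0.22, array([518.3, 277.7,  70. ]))]
side locknut_top [([235.6, 130.5], 0.46, array([507.4, 290.7,  98. ]))]
```

View pics/on.png

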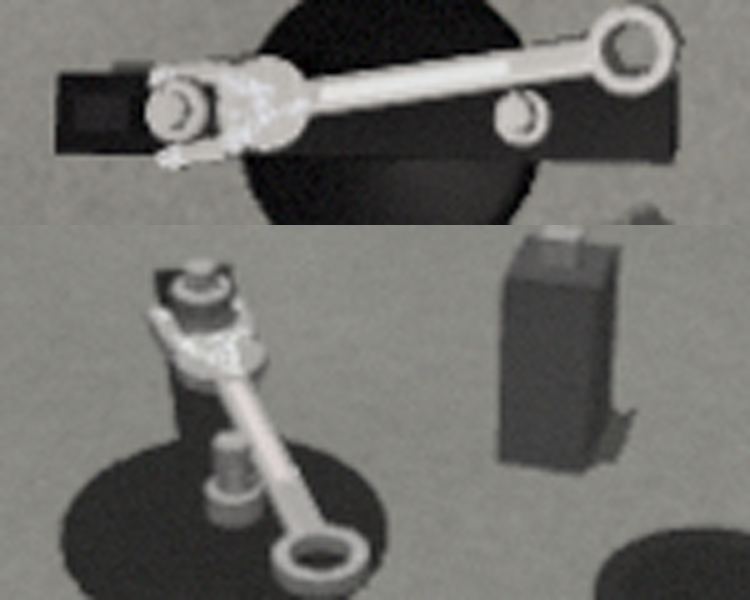

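The crop shows the jaws around the nut with the handle just +x of the fixed post, lying flat and let go. Now I move above the locknut with the wrist wound back anticlockwise.

```bash
python3 -c "
from h import *
to([514.7,261,150],225)"
```

```text
ROW 0.3578 0.3979 0.1465 0.0005 0.0002 -0.7025
```

```bash
python3 -m creep '0.03 0.05 0 0 0 -0.06 0.3;0.06 0.1 0 0 0 -0.12 0.3;0.1 0.15 0 0 0 -0.18 0.3;0.15 0.2 0 0 0 -0.24 0.3;0.2 0.25 0 0 0 -0.3 0.3;0.25 0.3 0 0 0 -0.35 0.3;0.3 0.35 0 0 0 -0.41 0.3;0.33 0.38 0 0 0 -0.47 0.3;0.35 0.39 0 0 0 -0.53 0.3;0.3578 0.3979 0 0 0 -0.59 0.3;0.3578 0.3979 0.05 0 0 -0.65 0.3;0.3578 0.3979 0.1 0 0 -0.7025 0.3'|tail -2;  python3 -c "
from h import *
st();to([514.7,261,84],225)"
```

```text
finger_gap: 55.4
gripper_force: 0.0
t 15.57 pos [514.3 260.9 171.7] yaw -134.75 zax [-2.0e-04  1.4e-03 -1.0e+00] F [-0.5 -0.7 -0. ] T [ 0.004  0.02  -0.03 ] gap 55.4 gf 0.0 j7 1.21
ROW -0.0006 -0.0006 0.1755 0.0004 0.0003 0.0014
```

```bash
python3 -m creep '0 0 0.06 0 0 0 0.3;0 0 0.12 0 0 0 0.3;0 0 0.15 0 0 0 0.3;0 0 0.168 0 0 0 0.3;0 0 0.176 0 0 0 0.3;0 0 0.176 0 0 0 0.3'|tail -2;  python3 -c "
from h import *
st()"; python3 -m creep '0 0 0 0 0 0 -0.1;0 0 0 0 0 0 -0.5;0 0 0 0 0 0 -0.7;0 0 0 0 0 0 -0.7;0 0 0 0 0 0 -0.7'|tail -2;  python3 -c "
from h import *
st()"
```

```text
finger_gap: 55.4
gripper_force: 0.0
t 16.32 pos [513.9 260.1  85.2] yaw -135.08 zax [ 8.e-04  4.e-04 -1.e+00] F [-0.3 -0.  -0.7] T [-0.034  0.024 -0.037] gap 55.4 gf 0.0 j7 1.09
finger_gap: 27.6
gripper_force: 58.7
t 16.95 pos [514.7 259.3  86. ] yaw -135.11 zax [ 2.3e-03 -9.0e-04 -1.0e+00] F [-0.1 -1.6  4.4] T [-0.415 -0.078  0.035] gap 27.6 gf 58.7 j7 1.09
```

```bash
cat > g.py <<'E'
import sys
from h import *
s=state(); T=s["ft_torque"]; M=R.from_rotvec(s["orientation"]).as_matrix()
print(round(s["t"],2),"yaw",np.degrees(np.arctan2(M[1,0],M[0,0])).round(1),"T",T.round(3),"F",s["wrist_force"].round(1),"p",s["tool_pos"].round(1),"gap",round(s["finger_gap"],1))
sys.exit(abs(T[2])>float(sys.argv[1]))
E
python3 -m creep '0 -0.002 0 0 0 0 -0.7;0 -0.002 -0.001 0 0 0 -0.7' >/dev/null; c="python3 g.py 0.2"; $c &&
python3 -m creep '0 0 0 0 0 0.0083 -0.7;0 0 0 0 0 0.0167 -0.7' >/dev/null; $c &&
python3 -m creep '0 0 0 0 0 0.0083 -0.7;0 0 0 0 0 0.0167 -0.7' >/dev/null; $c &&
python3 -m creep '0 0 0 0 0 0.0083 -0.7;0 0 0 0 0 0.0167 -0.7' >/dev/null; $c &&
python3 -m creep '0 0 0 0 0 0.0083 -0.7;0 0 0 0 0 0.0167 -0.7' >/dev/null; $c &&
python3 -m creep '0 0 0 0 0 0.0083 -0.7;0 0 0 0 0 0.0167 -0.7' >/dev/null; $c
```

```text
17.2 yaw -135.1 T [-0.14  -0.077 -0.022] F [ 0.7 -0.4  1.9] p [514.7 259.2  86.1] gap 26.7
17.2 yaw -135.1 T [-0.14  -0.077 -0.022] F [ 0.7 -0.4  1.9] p [514.7 259.2  86.1] gap 26.7
17.2 yaw -135.1 T [-0.14  -0.077 -0.022] F [ 0.7 -0.4  1.9] p [514.7 259.2  86.1] gap 26.7
17.2 yaw -135.1 T [-0.14  -0.077 -0.022] F [ 0.7 -0.4  1.9] p [514.7 259.2  86.1] gap 26.7
17.2 yaw -135.1 T [-0.14  -0.077 -0.022] F [ 0.7 -0.4  1.9] p [514.7 259.2  86.1] gap 26.7
17.2 yaw -135.1 T [-0.14  -0.077 -0.022] F [ 0.7 -0.4  1.9] p [514.7 259.2  86.1] gap 26.7False
False
False
False
False
False
```

```bash
sed -i 's/sys.exit(abs(T\[2\])>float(sys.argv\[1\]))/sys.exit(int(abs(T[2])>float(sys.argv[1])))/' g.py
c="python3 g.py 0.2"; $c &&
python3 -m creep '0 0 0 0 0 0.0083 -0.7;0 0 0 0 0 0.0167 -0.7' >/dev/null && $c &&
python3 -m creep '0 0 0 0 0 0.0083 -0.7;0 0 0 0 0 0.0167 -0.7' >/dev/null && $c &&
python3 -m creep '0 0 0 0 0 0.0083 -0.7;0 0 0 0 0 0.0167 -0.7' >/dev/null && $c &&
python3 -m creep '0 0 0 0 0 0.0083 -0.7;0 0 0 0 0 0.0167 -0.7' >/dev/null && $c &&
python3 -m creep '0 0 0 0 0 0.0083 -0.7;0 0 0 0 0 0.0167 -0.7' >/dev/null && $c
```

```text
17.2 yaw -135.1 T [-0.14  -0.077 -0.022] F [ 0.7 -0.4  1.9] p [514.7 259.2  86.1] gap 26.7
17.45 yaw -138.2 T [-0.278  0.009  0.027] F [ 0.1 -1.2  6.1] p [514.7 259.3  85.9] gap 26.9
17.7 yaw -141.2 T [-0.15   0.065  0.037] F [ 0.5 -1.2  5.5] p [514.7 259.3  85.9] gap 27.4
17.95 yaw -144.2 T [-0.236  0.024  0.016] F [-0.2 -0.8  5.9] p [514.7 259.3  85.9] gap 27.5
18.2 yaw -147.2 T [-0.275  0.041  0.005] F [ 0.3 -1.2  6.4] p [514.7 259.3  85.9] gap 27.5
18.45 yaw -150.2 T [-0.23   0.043  0.049] F [-1.2 -1.   7.4] p [514.7 259.3  85.9] gap 27.4
```

```bash
c="python3 g.py 0.2"; $c &&
python3 -m creep '0 0 -0.002 0 0 0.0083 -0.7;0 0 -0.002 0 0 0.0167 -0.7' >/dev/null && $c &&
python3 -m creep '0 0 0 0 0 0.0083 -0.7;0 0 0 0 0 0.0167 -0.7' >/dev/null && $c &&
python3 -m creep '0 0 0 0 0 0.0083 -0.7;0 0 0 0 0 0.0167 -0.7' >/dev/null && $c &&
python3 -m creep '0 0 0 0 0 0.0083 -0.7;0 0 0 0 0 0.0167 -0.7' >/dev/null && $c &&
python3 -m creep '0 0 0 0 0 0.0083 -0.7;0 0 0 0 0 0.0167 -0.7' >/dev/null && $c &&
python3 -m creep '0 0 0 0 0 0.0083 -0.7;0 0 0 0 0 0.0167 -0.7' >/dev/null && $c &&
python3 -m creep '0 0 0 0 0 0.0083 -0.7;0 0 0 0 0 0.0167 -0.7' >/dev/null && $c &&
python3 -m creep '0 0 0 0 0 0.0083 -0.7;0 0 0 0 0 0.0167 -0.7' >/dev/null && $c &&
python3 -m creep '0 0 0 0 0 0.0083 -0.7;0 0 0 0 0 0.0167 -0.7' >/dev/null && $c &&
python3 -m creep '0 0 0 0 0 0.0083 -0.7;0 0 0 0 0 0.0167 -0.7' >/dev/null && $c &&
python3 -m creep '0 0 0 0 0 0.0083 -0.7;0 0 0 0 0 0.0167 -0.7' >/dev/null && $c &&
python3 -m creep '0 0 0 0 0 0.0083 -0.7;0 0 0 0 0 0.0167 -0.7' >/dev/null && $c
```

```text
18.45 yaw -150.2 T [-0.23   0.043  0.049] F [-1.2 -1.   7.4] p [514.7 259.3  85.9] gap 27.4
18.7 yaw -153.2 T [ 0.134 -0.301  0.052] F [ 1.   1.6 -0.6] p [514.6 259.3  86.1] gap 27.0
18.95 yaw -156.2 T [ 0.248 -0.395 -0.033] F [ 1.8  0.6 -1.4] p [514.5 259.3  86.2] gap 27.4
19.2 yaw -159.2 T [ 0.357 -0.584  0.066] F [ 1.8  2.3 -2.9] p [514.5 259.3  86.2] gap 27.3
19.45 yaw -162.2 T [ 0.429 -0.652  0.056] F [ 2.4  2.  -4.9] p [514.5 259.3  86.2] gap 27.2
19.7 yaw -165.2 T [ 0.567 -0.718  0.028] F [ 2.6  2.1 -6.1] p [514.5 259.3  86.2] gap 27.0
19.95 yaw -168.2 T [ 0.636 -0.901  0.035] F [ 4.2  2.7 -6.5] p [514.5 259.3  86.3] gap 27.3
20.2 yaw -171.2 T [ 0.66  -0.907  0.059] F [ 4.3  3.9 -6.4] p [514.4 259.4  86.3] gap 27.2
20.45 yaw -174.2 T [ 0.717 -0.879  0.038] F [ 2.8  3.9 -5.9] p [514.4 259.3  86.3] gap 27.0
20.7 yaw -177.2 T [ 0.737 -0.874  0.117] F [ 3.6  2.6 -7.1] p [514.5 259.4  86.3] gap 27.5
20.95 yaw 179.8 T [ 0.754 -0.917  0.174] F [ 4.9  3.2 -6.4] p [514.4 259.4  86.3] gap 27.3
21.2 yaw 176.8 T [ 0.683 -0.92   0.282] F [ 4.7  2.6 -6.8] p [514.5 259.4  86.3] gap 27.5
```

```bash
python3 -m creep '-0.001 0.001 0.001 0 0 0 -0.7;-0.001 0.001 0.001 0 0 0 -0.7' >/dev/null; c="python3 g.py 0.4"; $c && python3 -m creep '0 0 0 0 0 0.003 -0.7;0 0 0 0 0 0.006 -0.7' >/dev/null && $c && python3 -m creep '0 0 0 0 0 0.003 -0.7;0 0 0 0 0 0.006 -0.7' >/dev/null && $c && python3 -m creep '0 0 0 0 0 0.003 -0.7;0 0 0 0 0 0.006 -0.7' >/dev/null && $c
```

```text
21.45 yaw 176.8 T [ 0.35  -0.444  0.143] F [ 2.2  1.2 -1.5] p [514.5 259.4  86.1] gap 27.4
21.7 yaw 175.7 T [ 0.302 -0.338  0.266] F [2.4 1.3 1.4] p [514.5 259.5  86.1] gap 27.3
21.95 yaw 174.7 T [ 0.163 -0.15   0.403] F [0.9 0.2 2.8] p [514.6 259.5  86. ] gap 26.9
```

```bash
c="python3 g.py 0.56"; $c && python3 -m creep '0 0 0 0 0 0.002 -0.7;0 0 0 0 0 0.003 -0.7' >/dev/null && $c && python3 -m creep '0 0 0 0 0 0.002 -0.7;0 0 0 0 0 0.003 -0.7' >/dev/null && $c && python3 -m creep '0 0 0 0 0 0.002 -0.7;0 0 0 0 0 0.003 -0.7' >/dev/null && $c && python3 -m creep '0 0 0 0 0 0.002 -0.7;0 0 0 0 0 0.003 -0.7' >/dev/null && $c
```

```text
21.95 yaw 174.7 T [ 0.163 -0.15   0.403] F [0.9 0.2 2.8] p [514.6 259.5  86. ] gap 26.9
22.2 yaw 174.1 T [ 0.135 -0.115  0.341] F [0.1 0.2 5.1] p [514.6 259.5  86. ] gap 27.0
22.45 yaw 173.6 T [ 0.196 -0.065  0.379] F [0.5 0.6 6.6] p [514.6 259.5  85.9] gap 27.5
22.7 yaw 173.1 T [ 0.135 -0.018  0.401] F [0.9 0.  5.2] p [514.6 259.5  86. ] gap 26.8
22.95 yaw 172.5 T [0.212 0.014 0.477] F [0.2 1.  5.1] p [514.6 259.5  86. ] gap 27.2
```

```bash
c="python3 g.py 0.6"; python3 -m creep '0 0 0 0 0 0.002 -0.7;0 0 0 0 0 0.003 -0.7' >/dev/null && $c && python3 -m creep '0 0 0 0 0 0.002 -0.7;0 0 0 0 0 0.003 -0.7' >/dev/null && $c && python3 -m creep '0 0 0 0 0 0.002 -0.7;0 0 0 0 0 0.003 -0.7' >/dev/null && $c && python3 -m creep '0 0 0 0 0 0.002 -0.7;0 0 0 0 0 0.003 -0.7' >/dev/null && $c
```

```text
23.2 yaw 172.0 T [ 0.158 -0.03   0.418] F [-0.1  1.4  5.1] p [514.6 259.5  86. ] gap 27.0
23.45 yaw 171.5 T [ 0.144 -0.048  0.453] F [0.3 0.7 6.2] p [514.6 259.5  86. ] gap 27.3
23.7 yaw 170.9 T [0.16  0.016 0.524] F [1.1 1.3 5.4] p [514.6 259.5  86. ] gap 27.4
23.95 yaw 170.4 T [ 0.168 -0.012  0.534] F [-0.2  1.2  5.1] p [514.6 259.5  86. ] gap 27.4
```

```bash
c="python3 g.py 0.63"; python3 -m creep '0 0 0 0 0 0.002 -0.7;0 0 0 0 0 0.003 -0.7' >/dev/null && $c && python3 -m creep '0 0 0 0 0 0.002 -0.7;0 0 0 0 0 0.003 -0.7' >/dev/null && $c && python3 -m creep '0 0 0 0 0 0.002 -0.7;0 0 0 0 0 0.003 -0.7' >/dev/null && $c && python3 -m creep '0 0 0 0 0 0.002 -0.7;0 0 0 0 0 0.003 -0.7' >/dev/null && $c && python3 -m creep '0 0 0 0 0 0.002 -0.7;0 0 0 0 0 0.003 -0.7' >/dev/null && $c
```

```text
24.2 yaw 169.9 T [0.145 0.012 0.543] F [-0.7  1.2  4.6] p [514.6 259.5  86. ] gap 27.5
24.45 yaw 169.3 T [ 0.102 -0.029  0.591] F [-0.3  0.4  5.7] p [514.6 259.5  86. ] gap 26.8
24.7 yaw 168.8 T [ 0.143 -0.048  0.529] F [ 0.2 -0.2  4.3] p [514.6 259.6  85.9] gap 27.0
24.95 yaw 168.3 T [ 0.143 -0.085  0.517] F [-0.2  0.4  5.3] p [514.6 259.6  86. ] gap 27.3
25.2 yaw 167.7 T [ 0.135 -0.063  0.64 ] F [-0.1  0.7  6.4] p [514.6 259.5  85.9] gap 27.3
```

```bash
python3 - <<'E'
from h import *
a,d=read_camera('top'); np.save('tight.npy',d)
cv2.imwrite('pics/tight.png',cv2.resize(a[170:230,120:260],None,fx=5,fy=5,interpolation=2)[:,:,::-1])
def hd(d,nm):
    P=np.array([atd("top",(u,v),d[v,u]) for v in range(175,225) for u in range(165,245) if d[v,u]>0])
    P=P[(abs(P[:,2]-80)<4)&(P[:,0]>519)]
    pts=[]
    for y in range(90,190,10):
        m=abs(P[:,1]-y)<5
        if m.sum()>4: pts.append([y,(P[m,0].min()+P[m,0].max())/2])
    pts=np.array(pts);p=np.polyfit(pts[:,0],pts[:,1],1);print(nm,pts.round(1).tolist(),"slope",p[0],"x at y=100",np.polyval(p,100))
hd(np.load('on.npy'),'on');hd(d,'now')
print(pinpoint('top','spanner')[:1])
E
c="python3 g.py 0.6"; $c
```

```text
on [[90.0, 535.4], [100.0, 537.7], [110.0, 534.0], [120.0, 537.7], [130.0, 535.2], [140.0, 535.0], [150.0, 532.7], [160.0, 531.4], [170.0, 530.2], [180.0, 527.8]] slope -0.09090258779744641 x at y=100 536.8734235924624
now [[90.0, 533.3], [100.0, 536.5], [110.0, 536.4], [120.0, 535.2], [130.0, 532.9], [140.0, 532.6], [150.0, 530.1], [160.0, 530.2], [170.0, 527.9], [180.0, 527.7]] slope -0.09521785392179596 x at y=100 535.608622370675
[{'position': [178.6, 200.4], 'confidence': 0.92}]
25.3 yaw 167.7 T [ 0.197 -0.021  0.562] F [-0.2  1.6  4.7] p [514.6 259.6  85.9] gap 27.1
```

View pics/tight.png

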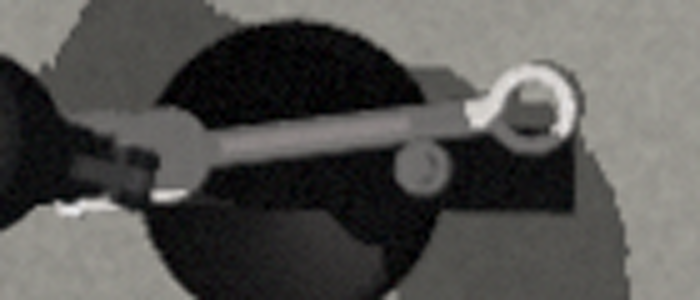

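The picture shows the handle lying against the fixed post at crop (420,165), so the nut is held. I turn a little more to reach about 0.65 N m.

```bash
c="python3 g.py 0.67"; python3 -m creep '0 0 0 0 0 0.002 -0.7;0 0 0 0 0 0.004 -0.7' >/dev/null && $c && python3 -m creep '0 0 0 0 0 0.002 -0.7;0 0 0 0 0 0.004 -0.7' >/dev/null && $c && python3 -m creep '0 0 0 0 0 0.002 -0.7;0 0 0 0 0 0.004 -0.7' >/dev/null && $c && python3 -m creep '0 0 0 0 0 0.002 -0.7;0 0 0 0 0 0.004 -0.7' >/dev/null && $c; python3 -m creep '0 0 0 0 0 0 -0.7;0 0 0 0 0 0 -0.7' >/dev/null; $c
```

```text
25.55 yaw 167.0 T [ 0.184 -0.022  0.642] F [-0.5  1.1  4.8] p [514.7 259.6  86. ] gap 27.3
25.8 yaw 166.3 T [ 0.153 -0.025  0.668] F [0.4 0.8 5.7] p [514.6 259.6  86. ] gap 27.4
26.05 yaw 165.6 T [ 0.126 -0.042  0.724] F [-0.6  1.   4.6] p [514.6 259.6  86. ] gap 27.4
26.3 yaw 165.6 T [ 0.162 -0.047  0.75 ] F [0.1 0.2 5.7] p [514.6 259.6  86. ] gap 27.2
```

```bash
python3 -m creep '0 0 0 0 0 0 -0.5;0 0 0 0 0 0 0;0 0 0 0 0 0 0.3;0 0 -0.03 0 0 0 0.3;0 0 -0.09 0 0 0 0.3;0 0 -0.17 0 0 0 0.3;0 0 -0.17 0 0 0 0.3' | tail -2; python3 -c "
from h import *
st(); to([524.6,182,150],97.4)
read_camera('top')
print(pinpoint('top','spanner')[:1],pinpoint('top','hex_corner')[:1])"
```

```text
finger_gap: 55.8
gripper_force: 0.0
t 27.18 pos [516.7 261.  174.6] yaw 165.44 zax [ 0.006   0.0035 -1.    ] F [ 0.4 -0.1 -0.2] T [-0.02   0.039  0.058] gap 55.8 gf 0.0 j7 0.37
ROW -0.0547 -0.1492 0.0487 0.0023 0.0005 0.378
[{'position': [178.6, 199.3], 'confidence': 0.59}] [{'position': [130.3, 199.6], 'confidence': 0.62}]
```

```bash
python3 -m creep '-0.01 -0.03 0 0 0 0.05 0;-0.03 -0.08 0 0 0 0.11 0;-0.05 -0.13 0 0 0 0.17 0;-0.0547 -0.149 0 0 0 0.23 0;-0.0547 -0.149 0 0 0 0.29 0;-0.0547 -0.149 0.02 0 0 0.34 0;-0.0547 -0.149 0.04 0 0 0.378 0;-0.0547 -0.149 0.06 0 0 0.378 0;-0.0547 -0.149 0.06 0 0 0.378 0' | tail -2; python3 -c "
from h import *
st(); to([524.6,182,73.3],97.4)"
```

```text
finger_gap: 42.5
gripper_force: 0.0
t 28.45 pos [521.5 180.1 139.4] yaw 97.56 zax [-0.0031 -0.0013 -1.    ] F [-0.3  0.2  0.7] T [-0.004 -0.004  0.023] gap 42.5 gf 0.0 j7 -0.48
ROW 0.003 0.0071 0.1321 -0.001 0.0003 0.0009
```

```bash
python3 -m creep '0.003 0.007 0.02 -0.001 0 0 0;0.003 0.007 0.06 -0.001 0 0 0;0.003 0.007 0.1 -0.001 0 0 0;0.003 0.007 0.122 -0.001 0 0 0;0.003 0.007 0.128 -0.001 0 0 0;0.003 0.007 0.131 -0.001 0 0 0;0.003 0.007 0.131 -0.001 0 0 0' | tail -2; python3 -c "
from h import *
st(); to([524.6,182,73.3],97.4)"
```

```text
finger_gap: 42.6
gripper_force: 0.0
t 29.32 pos [526.2 182.6  75.7] yaw 97.45 zax [ 4.e-03  8.e-04 -1.e+00] F [ 0.4  0.3 -0.2] T [-0.043  0.001  0.058] gap 42.6 gf 0.0 j7 -0.52
ROW -0.0008 -0.0034 0.0049 0.0013 -0.0001 0.0003
```

```bash
python3 -m creep '0 -0.002 0.003 0.001 0 0 0;0 -0.002 0.004 0.001 0 0 -0.2;0 -0.002 0.004 0.001 0 0 -0.4;0 -0.002 0.004 0.001 0 0 -0.9;0 -0.002 0.004 0.001 0 0 -0.9;0 -0.002 0.004 0.001 0 0 -0.9;0 -0.002 0.004 0.001 0 0 -0.9' | tail -2; python3 -c "
from h import *
st()"
```

```text
finger_gap: 14.5
gripper_force: 58.9
t 30.2 pos [525.  182.4  73.6] yaw 97.45 zax [ 3.e-04 -0.e+00 -1.e+00] F [-0.9 -0.1  6. ] T [-0.125  0.172 -0.015] gap 14.5 gf 58.9 j7 -0.52
```

```bash
python3 -m creep '-0.004 0 -0.002 0 0 0 -0.9;-0.012 0.002 -0.003 0 0 0 -0.9;-0.02 0.003 -0.003 0 0 0 -0.9;-0.03 0.003 -0.003 0 0 0 -0.9' | tail -2; python3 -c "
from h import *
st()"; python3 -m creep '-0.015 0.002 0 0 0 0 -0.9;-0.03 0.003 0 0 0 0 -0.9;-0.045 0.003 0 0 0 0 -0.9;-0.06 0.003 0 0 0 0 -0.9;-0.066 0.003 0 0 0 0 -0.9;-0.066 0.003 0 0 0 0 -0.9' | tail -2; python3 -c "
from h import *
st()"
```

```text
finger_gap: 14.7
gripper_force: 58.9
t 30.7 pos [527.1 167.3  73.9] yaw 97.53 zax [-0.0026 -0.001  -1.    ] F [ 0.  -1.3 -3.7] T [0.04  0.137 0.047] gap 14.7 gf 58.9 j7 -0.49
finger_gap: 14.3
gripper_force: 58.9
t 31.45 pos [534.1 134.9  74.8] yaw 97.42 zax [ 0.  0. -1.] F [ 0.3  0.2 -3.4] T [0.016 0.051 0.023] gap 14.3 gf 58.9 j7 -0.45
```

```bash
python3 -m creep '0 0 -0.06 0 0 0 -0.9;0 0 -0.14 0 0 0 -0.9;-0.05 0 -0.16 0 0 0 -0.9;-0.15 0 -0.16 0 0 0 -0.9;-0.25 -0.01 -0.16 0 0 0 -0.9;-0.35 -0.03 -0.16 0 0 0 -0.9;-0.45 -0.04 -0.16 0 0 0 -0.9;-0.52 -0.04 -0.1 0 0 0 -0.9;-0.54 -0.04 -0.03 0 0 0 -0.9;-0.54 -0.04 0.04 0 0 0 -0.9;-0.54 -0.04 0.08 0 0 0 -0.9;-0.54 -0.04 0.08 0 0 0 -0.9' | tail -2; python3 -c "
from h import *
st()"
```

```text
finger_gap: 14.5
gripper_force: 59.3
t 32.95 pos [ 548.1 -134.4   33.3] yaw 97.5 zax [-3.5e-03  9.0e-04 -1.0e+00] F [ 0.  -0.3 -3.8] T [-0.021 -0.008  0.044] gap 14.5 gf 59.3 j7 0.02
```

```bash
python3 -m creep '0 -0.05 0 0 0 0 -0.9;0 -0.08 0.02 0 0 0 -0.9;0 -0.08 0.04 0 0 0 -0.9;0 -0.08 0.053 0 0 0 -0.9;0 -0.08 0.059 0 0 0 -0.9;0 -0.08 0.0605 0 0 0 -0.9;0 -0.08 0.0605 0 0 0 -0.9;0 -0.08 0.0605 0 0 0 -0.9' | tail -2; python3 -c "
from h import *
st()"
```

```text
finger_gap: 14.9
gripper_force: 59.3
t 33.95 pos [ 509.8 -140.4    4.7] yaw 97.45 zax [ 3.e-04 -0.e+00 -1.e+00] F [-0.6 -1.4 -3.3] T [-0.009  0.037  0.05 ] gap 14.9 gf 59.3 j7 0.0
```

```bash
python3 -m creep '0 0 0.002 0 0 0 -0.9;0 0 0.004 0 0 0 -0.9;0 0 0.004 0 0 0 -0.9' | tail -2; python3 -c "
from h import *
st()"; python3 -m creep '0 0 0 0 0 0 -0.6;0 0 0 0 0 0 -0.2;0 0 0 0 0 0 0;0 0 0 0 0 0 0;0 0 -0.05 0 0 0 0;0 0 -0.15 0 0 0 0;-0.2 -0.1 -0.4 0 0 0 0;-0.3 -0.1 -0.4 0 0 0 0;-0.3 -0.1 -0.4 0 0 0 0' | tail -2; python3 - <<'E'
from h import *
st()
a,d=read_camera('top'); cv2.imwrite('pics/end.png',a[:,:,::-1])
s=pinpoint('top','spanner')[0];print(s,atz('top',s['position'],0))
P=np.array([atd("top",(u,v),d[v,u]) for v in range(190,240) for u in range(255,370) if d[v,u]>0 and a[v,u].min()>150]);
print(len(P),P.min(0),P.max(0)); 
for y in range(-290,-30,30):
    m=abs(P[:,1]-y)<10; print(y,m.sum(),np.median(P[m,2]).round(1) if m.any() else None)
print([(l,pinpoint('top',l)[:1]) for l in ('tape_roll','tuner_pedal','cowbell','hex_corner')])
E
```

```text
finger_gap: 14.3
gripper_force: 60.5
t 34.33 pos [ 509.8 -140.4    3.6] yaw 97.45 zax [ 5.e-04 -5.e-04 -1.e+00] F [-1.6  0.3  6.9] T [0.142 0.324 0.012] gap 14.3 gf 60.5 j7 0.0
finger_gap: 43.0
gripper_force: 0.0
t 35.45 pos [ 480.8 -283.8  195.2] yaw 97.49 zax [ 5.e-04 -2.e-04 -1.e+00] F [ 1.6 -0.7 -0.6] T [-0.015 -0.048  0.027] gap 43.0 gf 0.0 j7 0.38Traceback (most recent call last):
  File "<stdin>", line 4, in <module>
IndexError: list index out of range
```

View pics/end.png

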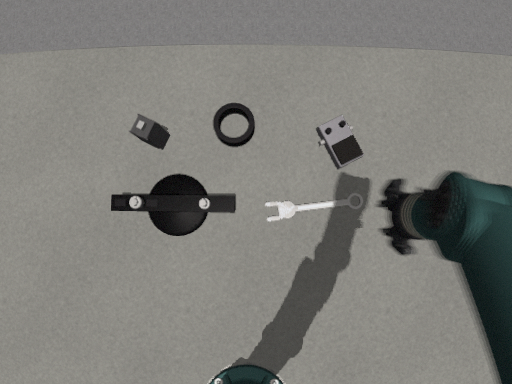

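The picture shows the spanner lying free on the bench from (265,212) to (362,200), clear of the bar, and the bystanders where they started. The force steps were all met as intended, so I hand it in.

```bash
python3 -m creep '0 0 0 0 0 0 0;0 0 0 0 0 0 0;0 0 0 0 0 0 0' | tail -1; python3 -c "
from workcell import *
print(finish_job())"
```

```text
gripper_force: 0.0
the job is handed in; nothing more can be done
None
```

I handed the job in at about 36 s: the locknut is tightened to about 0.7 N m (wrist reading, inside the 0.55–0.8 range) with the spanner stopped against the fixed post, and the spanner now lies flat on the bench, clear of the microphone bar, with the bystanders where they started; no verdict came back, and I did not re-measure the hex nut's corner at the end.

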